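# Hold the top slat of a planter crate for nailing

### The arm

A 6-joint arm with a two-finger parallel gripper is mounted at the origin on the work surface. World frame = base frame: x ahead of the robot, y to its left, z up, the work surface at z = 0. Lengths are in m, angles in rad, forces in N, time in s.
With the tool pointing down it reaches from about 0.35 to 0.975 m from the base axis. Payload 4.9 kg.
Tool frame: the origin (TCP) lies on the centre line of the jaws, within the pads' length; the fingertips stand 14 mm ahead of it and the grasp point (between the pads) lies 5 mm behind it; z points along the fingers, y is the line along which they close (so a half turn about z gives the same grasp; the last joint's range is limited). The gripper opens to 85 mm and grips with 20 to 120 N. Pads are 22 mm wide; open, the fingers measure 114 mm over their backs; the gripper's body (76 mm by 85 mm) begins 54 mm behind the grasp point. The pads swing forward as they close: fully open they stand 13 mm farther back than shut.
Start: joints at [1.177, 0.053, 1.613, -0, 1.476, -0.119], TCP at [0.17, 0.602, 0.245] pointing down, gripper open.
Joint ranges: [-3.01, 3.01], [-1.01, 2.22], [0.06, 2.58], [-1.02, 4.17], [0.09, 2.62], [-3.14, 3.14]. Speed limits (rad/s): [2.57, 2.57, 3.14, 3.14, 3.14, 3.14].

### API

Orientations are given as a rotation vector (axis times angle).
In Python, from station import bot, optics, ticket gives the robot as it stands.
- The arm moves only by the tool step_arm, never from a script. Its argument "plan" is a list that holds one entry, the list of rows, each a list of 6 numbers: the shift along the tool's x, y, z in mm, then the turn, a rotation vector about the tool's x, y, z in degrees. In form: [[[x, y, z, ax, ay, az], ...]]. A call has 1 to 12 rows; each row shifts and turns the commanded pose from where the row before left it, along the tool's axes as they then stand; what a row does not reach is not made up. A row lasts 1/10 s, in which the tool goes at most 50 mm and 8.59 degrees, less where a joint would pass 70% of its speed; a pose out of reach is approached as far as the arm can. A call is refused whole if a number of a shift passes 50 or a number of a turn 8.59, either way. A call with a gripper value outside its range is refused whole. "claw" is the closure, from 0 (fully open) to 1 (shut), set as the call begins (left out, the last holds). The fingers move at their own pace and stop on an object; "newtons" is the grip in N (left out, the last holds). Time passes only in rows, so rows that do not move let the fingers close. It gives the time, the measured TCP pose, the force, the opening and the grip force at its end, in the units of the state.
- bot.sense(): the state, without advancing time (a new reading comes with each control period).
- optics.grab_frame(name): name is "side" or "top" or "wrist"; returns a dict with "img" (384x512x3 uint8, red, green, blue), "z_map" (384x512 float32, m along the optical axis (not along the pixel's ray), 0 where there is no reading), "camera_matrix" (3x3 intrinsics, pixels), "k1" (the pictures are not rectified: a ray, as slopes to the right and down, at radius r is drawn at 1 + k1 r^2 times it, then the intrinsics apply), "R" (3x3) and "t" (3): a world point X has camera coordinates R X + t. Camera axes: x right, y down, z forward; pixel columns grow to the right and rows downward; lengths in m; the calibration is good to about 2 mm. A picture is of the moment at which its call begins.
- ticket.job_done(): hands the job in; it is judged then, once.
Trained networks look in the newest picture that a camera, given by its name, has taken for a name from the list of things; names that differ only in an ending like _2 or _b are one class to them, and where a whole thing is asked for, a point or a joint stands for the part that bears it (a point fixed in the world has none). Each returns a list of dicts, best first, with "confidence" (0 to 1); they miss things now and then, are a little off and sometimes report something else, mostly with a low value. They report only what shows in the picture. A call takes as long as a camera call.
- optics.trace(camera, query): "pixels" (384x512 bool, what is visible of it).
- optics.pinpoint(camera, query): "point" ([x, y, z] in m, in world coordinates, good to about 4 mm: a listed point, or the origin of a listed thing).
The state is a dict: "clock": time; "qpos": joint angles; "joint_velocities": joint speeds; "joint_efforts": joint torques, N m; "position": TCP position; "orientation": TCP orientation; "ft_force": force on the tool from outside, world axes, zero at the start; "moment": the same for the moment, N m; "width": finger opening in m; "grasp_force": force on a finger pad.
Only numpy, scipy, OpenCV 4.12 (cv2) and the standard library are available. Lean on these libraries where they do the work, as an engineer would, in place of code of your own. Each camera call takes 0.05 s, during which the arm holds its last target. There are 200 camera calls.

### The job

Be my third hand for the crate: lift the long slat out of the rack and hold it on edge across the open top front of the crate, flat against both corner posts, its top flush with the post tops and its ends even with the crate's sides, so that I can nail it. Press it against the posts with a steady push of about 10 N (the weight of a kilo), without bumping the crate hard or disturbing anything else, and finish while still gripping the slat and pressing it there: do not let go.

Things in the scene. Friction and masses are not known exactly. Their poses are not given: they have to be found in the camera images.
- side_slat: the long slat: plain pine board 12 mm thick, 324 mm long, 60 mm wide, about 0.12 kg, standing on edge in one of the rack's three slots (the other two hold slats only 240 mm long). Origin: centre of its underside (lower long edge); x across its thickness, y along its length, z up to its top edge at 60 mm
- rack: slat rack, fixed: base 230 x 220 x 15 mm, two combs 22 mm wide, tops 55 mm above the table, centred at y = -88 and 88 mm. Slots 18 mm wide along y at x = -70, 0, 70 mm. Slats stand on the base: lower edge 15 mm, top edge 75 mm above the table, middle near y = 0, free to grip between the combs. Origin: centre of its underside
- crate: pine crate being built, fixed on a 300 x 350 x 12 mm board whose underside centre is the origin; x from the open front (robot's side) to the back, y left, z up. Four 28 mm posts, tops 207 mm above the table, 240 (x) by 300 mm (y) over their outer faces; 324 mm wide over the 12 mm end slats. All slats are on but the upper front one; the lower front slat spans 44 to 104 mm above the table
- post_left: front left corner post of the crate (crate's +y), 28 x 28 mm, from 44 to 207 mm above the table. Origin: centre of its foot; its front face lies 14 mm to -x, axes as the crate's. Rigid
- post_right: front right corner post of the crate (crate's -y), 28 x 28 mm, otherwise as the left one. Origin: centre of its foot; its front face lies 14 mm to -x
- seat (a point): where the origin (middle of the underside) of the long slat must be when in place: 6 mm in front of the posts' front faces, 147 mm above the table. Axes as the crate's: x is the pressing direction, from the front into the posts; y along the slat. In place the slat touches only the two posts (the end slats are set back 3 mm) and hangs 43 mm above the lower front slat
- planter: glazed blue planter with relief flowers, a bystander standing loose on the crate floor near the middle, 152 mm across the rim, 130 mm high (rim 174 mm above the table), 1.1 kg, at least 40 mm behind the posts' front faces. Origin: centre of its underside
- end_slat_a: short slat, 240 x 60 x 12 mm, on edge in the rack, a bystander. Origin and axes as the long slat's
- end_slat_b: the other short slat, 240 x 60 x 12 mm, on edge in the rack, a bystander. Origin and axes as the long slat's
- hammer: hammer lying on the table, a bystander, about 30 mm high. Origin: centre of its underside
- tape_measure: black tape measure, 62 x 36 x 62 mm, a bystander. Origin: centre of its underside
- nail_tray: open steel nail tray, 100 x 75 x 32 mm, a bystander. Origin: centre of its underside
- small_planter: small cream planter, 96 mm across, 85 mm high, a bystander. Origin: centre of its underside
- drink_cup: clear takeaway cup, 92 mm across, 114 mm high (straw to 200 mm), a bystander. Origin: centre of its underside
- wood_glue: white glue bottle, 56 mm across, 160 mm high, at the left near the robot, a bystander. Origin: centre of its underside

How it is judged:
On the way, in this order (a step that is already met when the one before it is completed fails the run):
1. the long slat is lifted clear out of the rack (z of side_slat in the frame of rack above 0.06 m and contact force between side_slat and rack below 0.1 N and contact force between the fingers and side_slat above 3 N), for 0.2 s.
2. the slat is in its place against both posts, pressed with 5 to 18 N (y of side_slat in the frame of seat between -0.008 and 0.008 m and z of side_slat in the frame of seat between -0.008 and 0.008 m and x of side_slat in the frame of seat between -0.006 and 0.006 m and angle between side_slat's own z axis and vertical below 0.06 rad and angle between the y axis of side_slat and the y axis of crate, either way round below 0.04 rad and contact force between side_slat and crate between 5 and 18 N and contact force between side_slat and post_left above 1 N and contact force between side_slat and post_right above 1 N and contact force between the fingers and side_slat above 3 N), for 0.5 s.
At the end, for the whole second after the job is handed in: The gripped long slat lies on edge against both front posts (at least 1 N each), pressed with 5 to 18 N in all, within 8 mm of flush with the post tops and of even ends, upright within 0.06 rad, parallel to the front within 0.04 rad, still, held only by the gripper and the posts (all of step 2 and linear speed of side_slat below 0.02 m/s); the arm keeps its last pose, push and grip.
It fails at once if the crate is bumped or shoved with more than 40 N (contact force between any of side_slat, the arm, the fingers and crate above 40 N).
It fails at once if the planter in the crate or another bystander is shifted by more than 25 mm (distance of any of planter, end_slat_a, end_slat_b, hammer, tape_measure, nail_tray, small_planter, drink_cup, wood_glue from where it was at the start of the episode above 0.025 m).
It fails at once if a planter, the cup or the glue bottle is tipped (angle between any of planter, small_planter, drink_cup, wood_glue's own z axis and vertical above 0.35 rad).
It also fails if it takes over 51 s, if anything falls off the work surface, if the arm or the gripper's body presses on something with over 40 N, if the wrist force passes 120 N, or if a joint passes its speed limit or range.

## Working session

There is one attempt and no reset: what is moved stays moved. The work goes in short steps, Python scripts to look and compute and a tool call to move; the robot and the scene stay as the last step left them, time stands still between calls to the robot, and variables do not carry over. Pictures are saved under pics/ and viewed, at most 10 in all, crops included, and the job is handed in when it is done.

Besides the shell and the picture viewer there is one more tool, called by a JSON object that holds its "api" and its "payload". step_arm: Moves the arm, as the interface text tells. Its arguments: {"type":"object","properties":{"plan":{"type":"array","items":{"type":"array","items":{"type":"array","items":{"type":"number"}}}},"claw":{"type":"number"},"newtons":{"type":"number"}},"required":["plan"]}

```bash
mkdir -p pics; cat > h.py <<'E'
import numpy as np, cv2
from station import bot, optics, ticket
def cloud(f):
    K=f["camera_matrix"];z=f["z_map"].astype(float);k1=f["k1"]
    v,u=np.mgrid[0:z.shape[0],0:z.shape[1]]
    a=(u-K[0,2])/K[0,0];b=(v-K[1,2])/K[1,1]
    x,y=a.copy(),b.copy()
    for _ in range(8):
        s=1+k1*(x*x+y*y);x=a/s;y=b/s
    P=np.stack([x*z,y*z,z],-1)
    W=(P-f["t"])@f["R"]
    W[z==0]=np.nan
    return W
E
python3 - <<'E'
from h import *
s=bot.sense();print({k:np.round(v,3) for k,v in s.items()})
ims=[]
for c in("side","top"):
    f=optics.grab_frame(c);np.savez(c+".npz",**f);ims.append(f["img"])
    for q in("side_slat","rack","crate","post_left","post_right","seat","planter","end_slat_a","wood_glue","drink_cup","small_planter","hammer","tape_measure","nail_tray"):
        print(c,q,[(np.round(d["point"],3).tolist(),round(d["confidence"],2)) for d in optics.pinpoint(c,q)[:3]])
    cv2.imwrite(f"pics/{c}0.png",cv2.cvtColor(f["img"],4))
E
```

```text
{'clock': np.float64(0.0), 'qpos': array([ 1.177,  0.053,  1.614,  0.   ,  1.476, -0.119]), 'joint_velocities': array([-0.   ,  0.   ,  0.   , -0.002,  0.   ,  0.   ]), 'joint_efforts': array([-1.0000e-03, -3.9366e+01, -3.7018e+01, -0.0000e+00,  7.0000e-03,
        0.0000e+00]), 'position': array([0.169, 0.601, 0.244]), 'orientation': array([-4.300e-01, -3.111e+00,  3.000e-03]), 'ft_force': array([-0.455, -0.667, -0.033]), 'moment': array([-0.013, -0.031,  0.032]), 'grasp_force': np.float64(0.0), 'width': np.float64(0.085)}
side side_slat [([0.403, -0.273, 0.014], 0.88)]
side rack [([0.472, -0.282, 0.0], 0.76)]
side crate [([0.7, 0.184, 0.002], 0.94), ([0.542, -0.286, 0.012], 0.17)]
side post_left [([0.631, 0.347, 0.043], 0.73)]
side post_right [([0.564, 0.082, 0.042], 0.61)]
side seat [([0.586, 0.222, 0.143], 0.86)]
side planter [([0.724, 0.184, 0.041], 0.6)]
side end_slat_a [([0.543, -0.287, 0.012], 0.58), ([0.471, -0.285, 0.016], 0.57)]
side wood_glue [([0.306, 0.461, 0.001], 0.58)]
side drink_cup [([0.425, 0.451, -0.002], 0.8)]
side small_planter [([0.723, -0.328, 0.001], 0.72), 
[... 293 characters left out ...]
 ([0.721, -0.33, 0.0], 0.55)]
top crate [([0.702, 0.187, -0.002], 0.65)]
top post_left [([0.638, 0.347, 0.043], 0.8)]
top post_right [([0.562, 0.082, 0.044], 0.58), ([0.702, 0.188, 0.001], 0.29)]
top seat [([0.58, 0.219, 0.146], 0.68)]
top planter [([0.721, 0.188, 0.041], 0.95)]
top end_slat_a [([0.473, -0.289, 0.016], 0.92), ([0.544, -0.285, 0.016], 0.65), ([0.721, 0.186, 0.043], 0.42)]
top wood_glue [([0.297, 0.464, 0.001], 0.84)]
top drink_cup [([0.424, 0.45, -0.002], 0.63)]
top small_planter [([0.72, -0.328, -0.001], 0.96)]
top hammer [([0.543, -0.286, 0.014], 0.71), ([0.366, 0.119, 0.003], 0.63)]
top tape_measure [([0.391, 0.33, 0.005], 0.68)]
top nail_tray [([0.77, -0.165, 0.0], 0.65)]
```

View pics/top0.png

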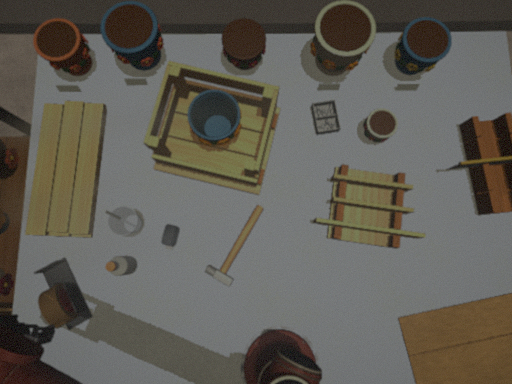

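View pics/side0.png

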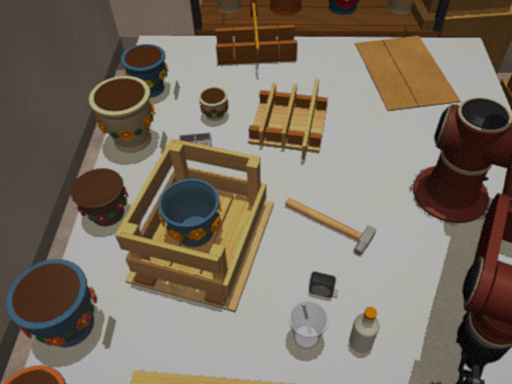

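```bash
python3 - <<'E'
from h import *
for c in("side","top"):
    f=dict(np.load(c+".npz"));W=cloud(f)
    optics.grab_frame(c)
    for q in("side_slat","post_left","post_right","end_slat_a"):
        for d in optics.trace(c,q)[:2]:
            P=W[d["pixels"]];P=P[~np.isnan(P[:,0])]
            print(c,q,round(d["confidence"],2),len(P),"med",np.round(np.median(P,0),3),"5/95",np.round(np.percentile(P,[2,98],axis=0),3).tolist())
            if q!="side_slat" and 'post' not in q: continue
            zt=.075 if q=="side_slat" else .207
            T=P[abs(P[:,2]-zt)<.006]
            if len(T)>10:
                r=cv2.minAreaRect(T[:,:2].astype(np.float32)*1000);print(" top",len(T),np.round(np.median(T,0),4),[np.round(x,1) for x in r], np.round(np.median(T[:,2]),4))
E
```

```text
side side_slat 0.95 437 med [ 0.406 -0.24   0.072] 5/95 [[0.376, -0.414, 0.012], [0.431, -0.111, 0.079]]
 top 260 [ 0.4047 -0.2507  0.0744] [array([ 402.1, -266.7]), array([315.7,  12.2]), np.float64(81.2)] 0.0744
side post_left 0.79 350 med [0.624 0.351 0.184] 5/95 [[0.615, 0.331, 0.104], [0.645, 0.363, 0.209]]
 top 146 [0.6306 0.3466 0.2065] [array([631.6, 347.3]), array([31.9, 29.5]), np.float64(70.5)] 0.2065
side post_left 0.74 805 med [ 0.717 -0.303  0.082] 5/95 [[0.676, -0.365, 0.005], [0.762, -0.279, 0.09]]
side post_right 0.78 579 med [0.566 0.093 0.153] 5/95 [[0.548, 0.061, 0.044], [0.585, 0.099, 0.209]]
 top 117 [0.5642 0.083  0.206 ] [array([564.2,  81. ]), array([35.1, 28.1]), np.float64(74.3)] 0.206
side post_right 0.17 1584 med [0.427 0.464 0.113] 5/95 [[0.385, 0.411, 0.003], [0.465, 0.494, 0.16]]
side end_slat_a 0.83 424 med [ 0.541 -0.272  0.066] 5/95 [[0.517, -0.403, 0.014], [0.563, -0.17, 0.079]]
side end_slat_a 0.72 301 med [ 0.471 -0.261  0.071] 5/95 [[0.45, -0.388, 0.025], [0.492, -0.165, 0.079]]
top side_slat 0.71 688 med [ 0.403 -0.267  0.073] 5/95 [[0.377, -0.
[... 254 characters left out ...]
.6333 0.3411 0.207 ] [array([634.1, 341.8]), array([27.9, 29.9]), np.float64(76.2)] 0.207
top post_right 0.55 174 med [0.557 0.08  0.205] 5/95 [[0.55, 0.069, 0.11], [0.579, 0.096, 0.211]]
 top 99 [0.5652 0.0796 0.2072] [array([566.6,  79.7]), array([28. , 26.8]), np.float64(75.8)] 0.2072
top post_right 0.18 10663 med [0.695 0.199 0.056] 5/95 [[0.542, 0.009, 0.007], [0.853, 0.357, 0.21]]
 top 1727 [0.7696 0.1735 0.2076] [array([710.6, 184.2]), array([326.5, 255.2]), np.float64(75.9)] 0.2076
top end_slat_a 0.82 481 med [ 0.469 -0.288  0.073] 5/95 [[0.45, -0.395, 0.023], [0.49, -0.171, 0.08]]
top end_slat_a 0.79 642 med [ 0.54  -0.285  0.071] 5/95 [[0.52, -0.401, 0.011], [0.576, -0.175, 0.079]]
```

The top view shows the slats and rack at about (370,205), with the long slat nearest the robot at (370,228), and the crate at (215,125). The side view agrees: the cup with its straw (308,322) and the glue (365,330) stand left of the crate front, and the front of the crate is clear. The reported points match both pictures.

```bash
cat >> h.py <<'E'
from scipy.spatial.transform import Rotation as Ro
def pose(yaw,roll=0):  # tool down, tool y at world angle yaw(deg)
    c,s=np.cos(np.radians(yaw)),np.sin(np.radians(yaw))
    y=np.array([c,s,0]);z=np.array([0,0,-1.]);x=np.cross(y,z)
    return Ro.from_matrix(np.stack([x,y,z],1))
def rows(p,R,targets,dec=0):
    out=[]
    p=np.array(p,float)
    for q,Q in targets:
        d=np.round(R.inv().apply(np.array(q)-p)*1000,dec)
        t=np.round((R.inv()*Q).as_rotvec(degrees=True),max(dec,1))
        out.append([*map(float,d),*map(float,t)])
        p=p+R.apply(d/1000);R=R*Ro.from_rotvec(t,degrees=True)
    for i in range(0,len(out),12):
        print(str([[[int(v) if v==int(v) else v for v in r] for r in out[i:i+12]]]).replace(' ',''))
    print("end",np.round(p,4))
E
python3 - <<'E'
from h import *
s=bot.sense();p=s["position"];R=Ro.from_rotvec(s["orientation"])
y=R.apply([0,1,0]);yaw0=np.degrees(np.arctan2(y[1],y[0]));print(yaw0,R.as_matrix()[:,2])
T=[(p+[0,0,.045],R),(p+[0,0,.085],R)]
a0=np.arctan2(p[1],p[0]);r0=np.hypot(p[0],p[1]);g=np.array([.403,-.272]);a1=np.arctan2(g[1],g[0]);r1=np.hypot(*g)
n=26
for i in range(1,n+1):
    u=i/n;a=a0+(a1-a0)*u;r=r0+(r1-r0)*u
    z=.33 if u<.7 else .33-(u-.7)/.3*.11
    T.append(([r*np.cos(a),r*np.sin(a),z],pose(yaw0+(-8.8-yaw0)*u)))
rows(p,R,T)
E
```

```text
74.25505694940195 [-6.40806492e-06  7.24256056e-05 -9.99999997e-01]
[[[0,0,-45,0,0,0],[0,0,-40,0,0,0],[-45,-7,0,0,0,3.2],[-44,-8,0,0,0,3.2],[-44,-8,0,0,0,3.2],[-44,-9,0,0,0,3.2],[-43,-10,0,0,0,3.2],[-42,-11,0,0,0,3.2],[-42,-11,0,0,0,3.2],[-41,-11,0,0,0,3.2],[-41,-13,0,0,0,3.1],[-40,-13,0,0,0,3.2]]]
[[[-39,-14,0,0,0,3.2],[-39,-14,0,0,0,3.2],[-38,-15,0,0,0,3.2],[-37,-15,0,0,0,3.2],[-37,-16,0,0,0,3.2],[-36,-17,0,0,0,3.2],[-36,-16,0,0,0,3.2],[-35,-18,0,0,0,3.2],[-34,-18,12,0,0,3.2],[-34,-18,14,0,0,3.2],[-33,-18,14,0,0,3.2],[-32,-20,14,0,0,3.2]]]
[[[-31,-19,14,0,0,3.2],[-31,-20,14,0,0,3.2],[-30,-20,14,0,0,3.2],[-30,-21,14,0,0,3.2]]]
end [ 0.4025 -0.272   0.2203]
```

{"api": "step_arm", "payload": {"plan": [[[0,0,-45,0,0,0],[0,0,-40,0,0,0],[-45,-7,0,0,0,3.2],[-44,-8,0,0,0,3.2],[-44,-8,0,0,0,3.2],[-44,-9,0,0,0,3.2],[-43,-10,0,0,0,3.2],[-42,-11,0,0,0,3.2],[-42,-11,0,0,0,3.2],[-41,-11,0,0,0,3.2],[-41,-13,0,0,0,3.1],[-40,-13,0,0,0,3.2]]], "claw": 0}}

```text
clock: 3.2
position: [0.4827, 0.3062, 0.3303]
orientation: [1.272, 2.872, 0.0]
ft_force: [1.1, 0.2, -0.2]
width: 0.0852
grasp_force: 0.0
```

{"api": "step_arm", "payload": {"plan": [[[-39,-14,0,0,0,3.2],[-39,-14,0,0,0,3.2],[-38,-15,0,0,0,3.2],[-37,-15,0,0,0,3.2],[-37,-16,0,0,0,3.2],[-36,-17,0,0,0,3.2],[-36,-16,0,0,0,3.2],[-35,-18,0,0,0,3.2],[-34,-18,12,0,0,3.2],[-34,-18,14,0,0,3.2],[-33,-18,14,0,0,3.2],[-32,-20,14,0,0,3.2]]]}}

```text
clock: 4.4
position: [0.4836, -0.1531, 0.276]
orientation: [2.146, 2.294, 0.0]
ft_force: [-0.1, -0.4, 0.2]
width: 0.0855
grasp_force: 0.0
```

{"api": "step_arm", "payload": {"plan": [[[-31,-19,14,0,0,3.2],[-31,-20,14,0,0,3.2],[-30,-20,14,0,0,3.2],[-30,-21,14,0,0,3.2],[0,0,0,0,0,0],[0,0,0,0,0,0]]]}}

```text
clock: 5.0
position: [0.4022, -0.2722, 0.2202]
orientation: [-2.387, -2.042, -0.001]
ft_force: [-0.3, -0.2, 0.7]
width: 0.0856
grasp_force: 0.0
```

```bash
cat >> h.py <<'E'
def slat_fit(c,zt,name,tol=.006,near=None):
    f=optics.grab_frame(c);W=cloud(f);cv2.imwrite(f"pics/{name}.png",cv2.cvtColor(f["img"],4))
    for d in optics.trace(c,"side_slat")[:2]:
        P=W[d["pixels"]];P=P[~np.isnan(P[:,0])]
        T=P[abs(P[:,2]-zt)<tol]
        print(c,round(d["confidence"],2),len(P),len(T),np.round(np.median(T,0),4) if len(T) else "")
        if len(T)>10:print([np.round(x,1) for x in cv2.minAreaRect(T[:,:2].astype(np.float32)*1000)],np.round(np.percentile(T,[1,99],axis=0),3).tolist())
    print([(np.round(d["point"],3).tolist(),round(d["confidence"],2)) for d in optics.pinpoint(c,"side_slat")[:2]])
    return f,W
E
python3 - <<'E'
from h import *
s=bot.sense();print(s["clock"],s["position"],s["orientation"],s["ft_force"])
y=Ro.from_rotvec(s["orientation"]).apply([0,1,0]);print(np.degrees(np.arctan2(y[1],y[0])))
slat_fit("wrist",.075,"w1")
E
```

```text
5.0 [ 0.40219764 -0.27221951  0.22016057] [-2.38709613e+00 -2.04162128e+00 -7.64612523e-04] [-0.25148605 -0.18533941  0.66345007]
-8.920977013341728
wrist 0.76 4540 4289 [ 0.4086 -0.2427  0.0742]
[array([ 403.7, -274.5]), array([313. ,  12.1]), np.float64(81.2)] [[0.378, -0.423, 0.072], [0.431, -0.122, 0.076]]
wrist 0.5 7497 3213 [ 0.5462 -0.259   0.074 ]
[array([ 544.6, -276.2]), array([209.6,  13.8]), np.float64(81.0)] [[0.527, -0.373, 0.069], [0.564, -0.174, 0.076]]
[([0.405, -0.269, 0.017], 0.97)]
```

View pics/w1.png

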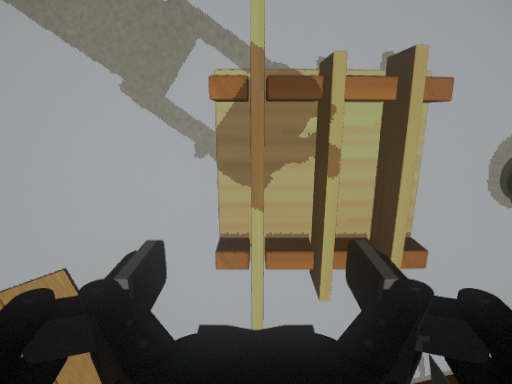

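The wrist view shows the long slat at columns 251–264, between the open fingers, with both combs well clear of the gripping area. I'll go down and grip.

{"api": "step_arm", "payload": {"plan": [[[1,1,40,0,0,0],[0,0,40,0,0,0],[0,0,40,0,0,0],[0,0,30,0,0,0],[0,0,20,0,0,0],[0,0,9,0,0,0],[0,0,0,0,0,0],[0,0,0,0,0,0]]], "claw": 0.3, "newtons": 60}}

```text
clock: 5.95
position: [0.4048, -0.2716, 0.0427]
orientation: [2.383, 2.043, 0.0]
ft_force: [-0.1, 0.1, 0.6]
width: 0.0598
grasp_force: 0.0
```

{"api": "step_arm", "payload": {"plan": [[[0,0,0,0,0,0],[0,0,0,0,0,0],[0,0,0,0,0,0],[0,0,0,0,0,0],[0,0,0,0,0,0],[0,0,0,0,0,0],[0,0,0,0,0,0],[0,0,0,0,0,0],[0,0,0,0,0,0],[0,0,0,0,0,0]]], "claw": 1, "newtons": 60}}

```text
clock: 6.95
position: [0.4042, -0.2717, 0.0422]
orientation: [2.385, 2.043, 0.0]
ft_force: [-1.3, 1.0, 5.6]
width: 0.0114
grasp_force: 59.1
```

{"api": "step_arm", "payload": {"plan": [[[0,0,-8,0,0,0],[0,0,-15,0,0,0],[0,0,-20,0,0,0],[0,0,-25,0,0,0],[0,0,-25,0,0,0],[0,0,-25,0,0,0],[0,0,-25,0,0,0],[0,0,-25,0,0,0],[0,0,-20,0,0,0],[0,0,-8,0,0,0],[0,0,0,0,0,0],[0,0,0,0,0,0]]]}}

```text
clock: 8.15
position: [0.4032, -0.2707, 0.2359]
orientation: [-2.385, -2.042, 0.0]
ft_force: [-0.2, 0.7, -1.6]
width: 0.0113
grasp_force: 58.4
```

```bash
python3 - <<'E'
from h import *
s=bot.sense();p=s["position"];R=Ro.from_rotvec(s["orientation"]);print(s["clock"],p,s["ft_force"],s["grasp_force"],s["width"])
y=R.apply([0,1,0]);print(np.degrees(np.arctan2(y[1],y[0])))
# slat in tool frame
for c in("top","side"):
    f=optics.grab_frame(c);W=cloud(f)
    cv2.imwrite(f"pics/{c}2.png",cv2.cvtColor(f["img"],4))
    for d in optics.trace(c,"side_slat")[:1]:
        P=W[d["pixels"]];P=P[~np.isnan(P[:,0])]
        L=R.inv().apply(P-p)*1000
        print(c,d["confidence"],len(L),np.round(np.percentile(L,[1,5,50,95,99],axis=0),1).tolist())
        T=L[(abs(L[:,1])<12)&(abs(L[:,0])>50)]
        for sg in(-1,1):
            Q=T[T[:,0]*sg>0]
            if len(Q):print(sg,len(Q),np.round([Q[:,0].min(),Q[:,0].max(),np.percentile(Q[:,2],3),np.percentile(Q[:,2],97)],1))
    print([(np.round(R.inv().apply(np.array(d["point"])-p)*1000,1),d["confidence"]) for d in optics.pinpoint(c,"side_slat")[:1]])
E
```

```text
8.15 [ 0.4031684  -0.2707116   0.23592137] [-0.1946021   0.73720726 -1.63832824] 58.43944609165192 0.011291067754251273
-8.843834946733494
top 0.7 466 [[23.9, -6.1, -37.2], [29.2, -5.9, -35.8], [92.2, -2.6, -31.2], [157.0, 13.9, 183.7], [159.0, 26.1, 224.7]]
1 354 [ 50.1 159.3 -36.1  21.2]
[(array([-1.3,  0.6, 24.9]), 0.83)]
side 0.69 261 [[-10.0, -8.5, -36.1], [8.6, -8.3, -34.8], [112.4, -4.3, -29.8], [161.4, 1.7, 16.1], [162.7, 3.0, 21.9]]
1 213 [ 50.3 163.1 -35.   20.3]
[(array([-0.4,  2.6, 29.6]), 0.73)]
```

```bash
python3 - <<'E'
from h import *
s=bot.sense();p=s["position"];R=Ro.from_rotvec(s["orientation"])
yaw=-14.2;cx=np.array([np.cos(np.radians(yaw)),np.sin(np.radians(yaw))]);cy=np.array([-cx[1],cx[0]])
seat=np.array([.579,.2187]); ap=seat-.055*cx-.001*cy*-1   # slat sits -1 mm along
n=18;T=[]
for i in range(1,n+1):
    u=i/n;w=u*u*(3-2*u)
    xy=p[:2]+(ap-p[:2])*w
    T.append(([*xy,.236-(.236-.1745)*max(0,(w-.5)/.5)],pose(-8.84+(yaw+8.84)*w)))
rows(p,R,T)
E
```

```text
[[[5,0,0,-0.1,-0.1,0],[13,1,0,0,0,0.2],[20,2,0,0,0,0.2],[27,2,0,0,0,0.3],[33,3,0,0,0,0.3],[36,2,0,0,0,0.4],[40,2,0,0,0,0.4],[42,3,0,0,0,0.4],[43,2,0,0,0,0.5],[43,1,10,0,0,0.4],[42,1,10,0,0,0.5],[40,1,10,0,0,0.4]]]
[[[36,1,8,0,0,0.3],[33,0,8,0,0,0.4],[27,0,6,0,0,0.3],[20,0,5,0,0,0.2],[14,0,3,0,0,0.1],[4,0,1,0,0,0.1]]]
end [0.526  0.2329 0.1749]
```

{"api": "step_arm", "payload": {"plan": [[[5,0,0,0,0,0],[13,1,0,0,0,0.2],[20,2,0,0,0,0.2],[27,2,0,0,0,0.3],[33,3,0,0,0,0.3],[36,2,0,0,0,0.4],[40,2,0,0,0,0.4],[42,3,0,0,0,0.4],[43,2,0,0,0,0.5],[43,1,10,0,0,0.4],[42,1,10,0,0,0.5],[40,1,10,0,0,0.4]]]}}

```text
clock: 9.65
position: [0.494, 0.1055, 0.2073]
orientation: [2.455, 1.96, 0.001]
ft_force: [-0.1, -0.1, -0.9]
width: 0.0117
grasp_force: 58.4
```

{"api": "step_arm", "payload": {"plan": [[[36,1,8,0,0,0.3],[33,0,8,0,0,0.4],[27,0,6,0,0,0.3],[20,0,5,0,0,0.2],[14,0,3,0,0,0.1],[4,0,1,0,0,0.1],[0,0,0,0,0,0],[0,0,0,0,0,0]]]}}

```text
clock: 10.45
position: [0.5262, 0.2322, 0.1766]
orientation: [2.48, 1.928, 0.0]
ft_force: [0.5, -0.5, -1.2]
width: 0.0111
grasp_force: 58.4
```

```bash
python3 - <<'E'
from h import *
s=bot.sense();p=s["position"];R=Ro.from_rotvec(s["orientation"]);print(s["clock"],p,s["ft_force"],s["moment"],s["grasp_force"])
y=R.apply([0,1,0]);print("yaw",np.degrees(np.arctan2(y[1],y[0])),R.apply([0,0,1]))
for c in("top","side","wrist"):
    f=optics.grab_frame(c);W=cloud(f);cv2.imwrite(f"pics/{c}3.png",cv2.cvtColor(f["img"],4))
    for q in("side_slat","post_left","post_right"):
      for d in optics.trace(c,q)[:1]:
        P=W[d["pixels"]];P=P[~np.isnan(P[:,0])];L=R.inv().apply(P-p)*1000
        T=L[(L[:,2]<-27)&(L[:,2]>-40)]
        print(c,q,round(d["confidence"],2),len(L),len(T))
        if len(T)>10:print("   toolframe x,y,z",np.round(np.percentile(T,[1,5,50,95,99],axis=0),1).tolist(),[np.round(v,1) for v in cv2.minAreaRect(T[:,:2].astype(np.float32))])
    for q in("side_slat","seat","post_left","post_right"):
        print(c,q,[(np.round(R.inv().apply(np.array(d["point"])-p)*1000,1).tolist(),round(d["confidence"],2)) for d in optics.pinpoint(c,q)[:1]])
E
```

```text
10.45 [0.52620454 0.23220707 0.17659588] [ 0.50382575 -0.48296885 -1.20477028] [-0.00309516 -0.05315239  0.01883011] 58.360660672187805
yaw -14.277855576351774 [ 2.50706012e-04 -2.66077596e-04 -9.99999933e-01]
top side_slat 0.59 429 241
   toolframe x,y,z [[-163.8, -5.5, -37.9], [-158.1, -5.1, -36.2], [-97.5, 0.0, -32.6], [152.3, 5.8, -29.4], [156.7, 6.6, -27.7]] [array([-2.5,  0.4]), array([ 12.8, 325.3]), np.float64(89.9)]
top post_left 0.67 120 96
   toolframe x,y,z [[119.8, 67.9, -33.5], [121.4, 69.4, -33.3], [135.7, 81.4, -30.5], [147.4, 92.0, -27.6], [148.2, 93.3, -27.2]] [array([134.8,  79.7]), array([29.6, 27. ]), np.float64(3.0)]
top post_right 0.49 172 100
   toolframe x,y,z [[-151.4, 62.6, -34.8], [-150.0, 63.9, -33.9], [-138.1, 76.5, -30.9], [-126.5, 89.3, -28.2], [-125.3, 90.7, -27.4]] [array([-138. ,   76.8]), array([28.8, 26.9]), np.float64(89.9)]
top side_slat [([-0.2, -0.6, 25.9], 0.67)]
top seat [([-0.3, 56.8, 30.1], 0.75)]
top post_left [([138.5, 77.8, 134.4], 0.42)]
top post_right [([-133.1, 68.0, 132.3], 0.71)]
side side_slat 0.75 677 341
   toolframe x,y,z [[-8.
[... 277 characters left out ...]
49.1, 86.4, -27.9], [152.1, 87.5, -27.1]] [array([136.2,  73.9]), array([30.6, 29.2]), np.float64(4.7)]
side post_right 0.49 578 0
side side_slat [([-3.5, -0.6, 28.1], 0.6)]
side seat [([3.0, 57.5, 30.7], 0.93)]
side post_left [([139.4, 71.8, 134.2], 0.74)]
side post_right []
wrist side_slat 0.85 12241 12134
   toolframe x,y,z [[-11.3, -5.4, -33.1], [-4.7, -4.9, -32.6], [52.6, 0.5, -31.6], [92.2, 5.8, -30.6], [95.3, 6.3, -30.1]] [array([41.1,  0.5]), array([ 12.3, 110.7]), np.float64(89.9)]
wrist post_left 0.63 53255 3
wrist side_slat [([0.5, 1.7, 27.4], 0.69)]
wrist seat [([-1.7, 57.6, 31.5], 0.96)]
wrist post_left [([134.8, 73.3, 132.5], 0.93)]
wrist post_right [([-1.9, 56.1, 28.9], 0.26)]
```

View pics/side3.png

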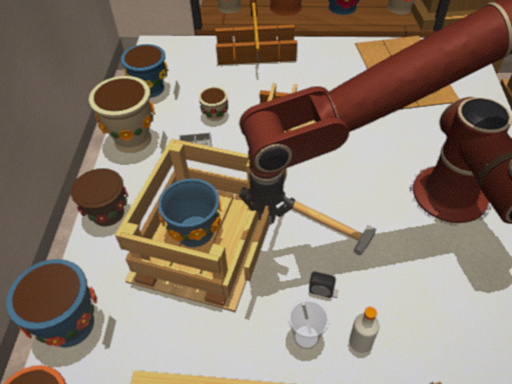

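The side view shows the slat held in front of the crate's open front, with everything else where it was. The gap is about 55 mm. I'll close most of it, then creep.

{"api": "step_arm", "payload": {"plan": [[[1,6,1,0,0,0],[0,10,1,0,0,0],[0,12,0,0,0,0],[0,10,0,0,0,0],[0,5,0,0,0,0],[0,2,0,0,0,0],[0,0,0,0,0,0],[0,0,0,0,0,0]]]}}

```text
clock: 12.45
position: [0.5699, 0.2227, 0.1742]
orientation: [-2.479, -1.929, 0.0]
ft_force: [0.3, -0.6, -1.0]
width: 0.0112
grasp_force: 58.4
```

{"api": "step_arm", "payload": {"plan": [[[0,1,0,0,0,0],[0,1,0,0,0,0],[0,1,0,0,0,0],[0,0,0,0,0,0],[0,0,0,0,0,0]]]}}

```text
clock: 12.95
position: [0.573, 0.2219, 0.1743]
orientation: [2.48, 1.929, 0.0]
ft_force: [-0.2, 0.5, -0.8]
width: 0.0109
grasp_force: 58.4
```

{"api": "step_arm", "payload": {"plan": [[[0,1,0,0,0,0],[0,1,0,0,0,0],[0,0,0,0,0,0],[0,0,0,0,0,0]]]}}

```text
clock: 13.35
position: [0.575, 0.2214, 0.1743]
orientation: [-2.48, -1.929, 0.0]
ft_force: [-0.8, 0.0, -0.8]
width: 0.0114
grasp_force: 58.4
```

{"api": "step_arm", "payload": {"plan": [[[0,1,0,0,0,0],[0,0,0,0,0,0],[0,0,0,0,0,0]]]}}

```text
clock: 13.65
position: [0.5759, 0.2211, 0.1743]
orientation: [2.48, 1.929, -0.0]
ft_force: [0.1, 0.5, -0.5]
width: 0.0113
grasp_force: 58.4
```

{"api": "step_arm", "payload": {"plan": [[[0,1,0,0,0,0],[0,0,0,0,0,0],[0,0,0,0,0,0]]]}}

```text
clock: 13.95
position: [0.5769, 0.2209, 0.1743]
orientation: [2.48, 1.929, -0.0]
ft_force: [0.3, -0.1, -0.9]
width: 0.0116
grasp_force: 58.4
```

{"api": "step_arm", "payload": {"plan": [[[0,1,0,0,0,0],[0,0,0,0,0,0],[0,0,0,0,0,0]]]}}

```text
clock: 14.25
position: [0.5779, 0.2207, 0.1743]
orientation: [2.48, 1.929, 0.0]
ft_force: [-0.7, -0.6, -1.3]
width: 0.011
grasp_force: 58.4
```

{"api": "step_arm", "payload": {"plan": [[[0,1,0,0,0,0],[0,0,0,0,0,0],[0,0,0,0,0,0]]]}}

```text
clock: 14.55
position: [0.5788, 0.2204, 0.1743]
orientation: [2.48, 1.929, 0.0]
ft_force: [-0.3, -0.0, -1.3]
width: 0.0113
grasp_force: 58.4
```

{"api": "step_arm", "payload": {"plan": [[[0,1,0,0,0,0],[0,0,0,0,0,0],[0,0,0,0,0,0]]]}}

```text
clock: 14.85
position: [0.5798, 0.2202, 0.1743]
orientation: [-2.48, -1.929, -0.0]
ft_force: [0.1, 0.5, -0.6]
width: 0.011
grasp_force: 58.4
```

{"api": "step_arm", "payload": {"plan": [[[0,1,0,0,0,0],[0,0,0,0,0,0],[0,0,0,0,0,0]]]}}

```text
clock: 15.15
position: [0.5808, 0.2199, 0.1743]
orientation: [2.48, 1.929, 0.0]
ft_force: [0.4, -0.2, -0.4]
width: 0.0114
grasp_force: 58.4
```

{"api": "step_arm", "payload": {"plan": [[[0,0.7,0,0,0,0],[0,0,0,0,0,0],[0,0,0,0,0,0]]]}}

```text
clock: 15.45
position: [0.5812, 0.2198, 0.1743]
orientation: [-2.479, -1.929, 0.001]
ft_force: [-1.9, 0.1, 0.5]
width: 0.0115
grasp_force: 58.5
```

Contact is starting.

{"api": "step_arm", "payload": {"plan": [[[0,0.5,0,0,0,0],[0,0,0,0,0,0],[0,0,0,0,0,0]]]}}

```text
clock: 15.75
position: [0.5812, 0.2198, 0.1743]
orientation: [-2.479, -1.928, 0.002]
ft_force: [-5.0, 0.3, 1.6]
width: 0.0113
grasp_force: 58.9
```

```bash
cat > st.py <<'E'
from h import *
s=bot.sense();R=Ro.from_rotvec(s["orientation"])
y=R.apply([0,1,0]);f=R.inv().apply(s["ft_force"]);m=R.inv().apply(s["moment"])
print(s["clock"],s["position"].round(4),"yaw",np.degrees(np.arctan2(y[1],y[0])).round(2),"tilt",(R.apply([0,0,1])*1000).round(2),"F tool",f.round(2),"M tool",m.round(3))
E
python3 st.py
```

```text
15.75 [0.5812 0.2198 0.1743] yaw -14.24 tilt [-2.01e+00  1.80e-01 -1.00e+03] F tool [-0.92 -4.93 -1.59] M tool [ 0.65  -0.099  0.127]
```

{"api": "step_arm", "payload": {"plan": [[[0,0.5,0,0,0,0],[0,0,0,0,0,0],[0,0,0,0,0,0]]]}}

```text
clock: 16.05
position: [0.5812, 0.2198, 0.1743]
orientation: [-2.478, -1.928, 0.004]
ft_force: [-7.7, -0.1, 2.3]
width: 0.0112
grasp_force: 59.1
```

{"api": "step_arm", "payload": {"plan": [[[0,0.3,0,0,0,0],[0,0,0,0,0,0],[0,0,0,0,0,0],[0,0,0,0,0,0]]]}}

```text
clock: 16.45
position: [0.5811, 0.2198, 0.1743]
orientation: [-2.477, -1.928, 0.005]
ft_force: [-7.9, 0.8, 2.9]
width: 0.0112
grasp_force: 59.2
```

```bash
python3 st.py
```

```text
16.45 [0.5811 0.2198 0.1743] yaw -14.23 tilt [-4.1100e+00  2.8000e-01 -9.9999e+02] F tool [-1.2  -7.83 -2.91] M tool [ 1.069 -0.082  0.106]
```

{"api": "step_arm", "payload": {"plan": [[[0,0.2,0,0,0,0],[0,0,0,0,0,0],[0,0,0,0,0,0],[0,0,0,0,0,0],[0,0,0,0,0,0],[0,0,0,0,0,0],[0,0,0,0,0,0]]]}}

```text
clock: 17.15
position: [0.5811, 0.2198, 0.1742]
orientation: [-2.477, -1.927, 0.005]
ft_force: [-9.1, 1.0, 3.9]
width: 0.0113
grasp_force: 59.2
```

```bash
python3 st.py; python3 - <<'E'
from h import *
s=bot.sense();p=s["position"];R=pose(-14.24)
for c in("top","side"):
    f=optics.grab_frame(c);W=cloud(f);cv2.imwrite(f"pics/{c}4.png",cv2.cvtColor(cv2.resize(f["img"][20:240,100:320] if c=="top" else f["img"][110:330,90:310],(590,590),interpolation=cv2.INTER_CUBIC),4))
    L=R.inv().apply((W-p).reshape(-1,3))*1000;ok=~np.isnan(L[:,0])
    # slat top strip / ends, and crate outer ends (end slats just behind)
    a=L[ok&(abs(L[:,1])<5)&(abs(L[:,2]+32)<8)&(abs(L[:,0])<200)]
    b=L[ok&(L[:,1]>40)&(L[:,1]<180)&(abs(L[:,2]+32)<8)&(abs(L[:,0])<200)]
    pl=L[ok&(L[:,1]>10)&(L[:,1]<30)&(abs(L[:,2]+32)<8)&(abs(abs(L[:,0])-136)<20)]
    for n,q in(("slat",a),("ends",b),("posts",pl)):
        if len(q):print(c,n,len(q),np.round(np.percentile(q[:,0],[0.5,2,98,99.5]),1),"z",np.round(np.median(q[:,2]),1))
    for q in("side_slat","seat"):
        print(c,q,[(np.round(R.inv().apply(np.array(d["point"])-p)*1000,1).tolist(),round(d["confidence"],2)) for d in optics.pinpoint(c,q)[:1]])
E
```

```text
17.15 [0.5811 0.2198 0.1742] yaw -14.22 tilt [-4.6700e+00  3.1000e-01 -9.9999e+02] F tool [-1.32 -9.11 -3.85] M tool [ 1.186 -0.154  0.108]
top slat 240 [-163.9 -162.2  153.1  156.5] z -33.1
top ends 452 [-165.6 -165.4  157.5  158.6] z -33.2
top posts 153 [-155.5 -154.9  154.8  155.4] z -32.8
top side_slat [([-3.9, 1.4, 27.0], 0.57)]
top seat []
side slat 273 [-138.7 -136.5  159.6  160.5] z -31.9
side ends 510 [-165.6 -163.1  161.   161.9] z -31.6
side posts 126 [119.8 120.7 155.6 155.9] z -32.3
side side_slat [([-0.7, 3.1, 28.5], 0.77)]
side seat [([0.9, -2.2, 27.3], 0.78)]
```

View pics/side4.png

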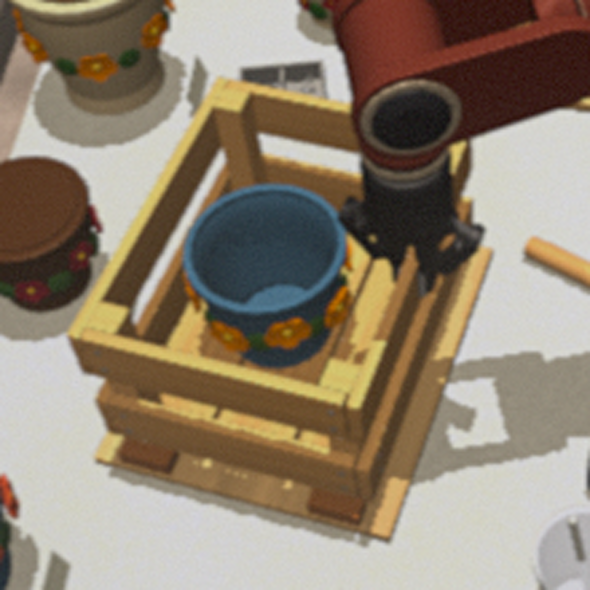

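The slat lies against both posts with its top flush and its ends even with the crate's sides (near end around (350,400) in the picture). The measured push is about 10 N. Handing in.

```bash
python3 st.py; python3 -c "
from station import ticket
print(ticket.job_done())"
```

```text
17.45 [0.5811 0.2198 0.1743] yaw -14.22 tilt [-4.6600e+00  3.1000e-01 -9.9999e+02] F tool [-1.58 -8.88 -3.03] M tool [ 1.19  -0.142  0.11 ]
the job is handed in; nothing more can be done
None
```

The job is handed in at 17.5 s: the arm is still gripping the long slat and pressing it against both front posts with about 9–10 N, and the cameras put its top and ends within about 2 mm of flush; no verdict came back.

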